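# Set a telescopic stand leg to length and close its cam lever

## Robot

A 6-joint arm with a two-finger parallel gripper is mounted at the origin on the work surface; the furniture and walls round the work are solid. World frame = base frame: x ahead of the robot, y to its left, z up, the work surface at z = 0. Lengths are in m, angles in rad, forces in N, time in s.
With the tool pointing down it reaches from about 0.25 to 0.775 m from the base axis. Payload 4 kg.
Tool frame: the origin (TCP) lies at the very end of the fingers, on their centre line; the grasp point (between the pads) lies 19 mm behind it (tcp_to_grasp is the distance from the TCP to the grasp point, in m); z points along the fingers, y is the line along which they close (so a half turn about z gives the same grasp; the last joint's range is limited). The gripper opens to 94 mm and grips with 3 to 60 N. Pads are 16 mm wide; open, the fingers measure 119 mm over their backs; the gripper's body (75 mm by 177 mm) begins 78 mm behind the grasp point.
Start: joints at [1.161, 0.087, 1.371, -0, 1.684, -0.103], TCP at [0.166, 0.524, 0.206] pointing down, gripper open.
Joint ranges: [-3.1, 3.1], [-0.76, 2.03], [0.27, 2.55], [-1.08, 4.22], [0.17, 2.65], [-2.57, 2.57]. Speed limits (rad/s): [2.79, 2.79, 3.14, 3.14, 3.14, 3.14].

## Interface

Orientations are given as [roll, pitch, yaw] about the fixed x, y, z axes, in that order (R = Rz(yaw) Ry(pitch) Rx(roll)).
In Python, from bench import * gives the robot as it stands.
- The arm moves only by the shell command python3 -m creep 'ROWS'. ROWS is a JSON list of rows, 1 to 20 of them, each an object with the fields finger_gap (the finger opening in m), d (a list: dx, dy, dz in parts of the range, where 1.0 means 0.2 m), rz (a turn about the tool's z in parts of the range, where 1.0 means 90 degrees); a field left out counts as zero (the opening has to be given); each row shifts and turns the commanded pose from where the row before left it, along the tool's axes as they then stand; what a row does not reach is not made up. A row lasts 1/12 s, in which the tool goes at most 0.0417 m and 0.125 rad, less where a joint would pass 70% of its speed; a pose out of reach is approached as far as the arm can. The fingers move at their own pace and stop on an object; the grip force is fixed at half the most. Time passes only in rows, so rows that do not move let the fingers close. It prints the time, the measured TCP pose, the force, the opening and the grip force at its end. No shift or turn number may pass 1 either way. Input that does not fit is refused with a message, and nothing moves.
- get_obs(): the state, without advancing time (a new reading comes with each control period).
- snapshot(name): name is "scene" or "top"; returns a dict with "color" (384x512x3 uint8, blue, green, red), "fx", "fy", "cx", "cy" (pixels), "extrinsics" (4x4, takes a point from world to camera coordinates). Camera axes: x right, y down, z forward; pixel columns grow to the right and rows downward; lengths in m; the calibration is good to about 2 mm. A picture is of the moment at which its call begins. There is no depth.
- close_job(): hands the job in; it is judged then, once.
The state is a dict: "time": time; "joint_positions": joint angles; "qvel": joint speeds; "joint_torque": joint torques, N m; "tool_pos": TCP position; "ee_rot": TCP orientation; "wrist_force": force on the tool from outside, world axes, zero at the start; "wrist_torque": the same for the moment, N m; "width": finger opening in m; "finger_force": force on a finger pad.
Only numpy, scipy, OpenCV 4.12 (cv2) and the standard library are available. Lean on these libraries where they do the work, as an engineer would, in place of code of your own. Each camera call takes 0.05 s, during which the arm holds its last target. There are 200 camera calls.

## Task

Pick the wooden offcut out of the stand-leg jig, where it blocks the leg, and drop it in the open scrap bin. Then, with the cam lever still open, push the spring-loaded leg out by its T-bar until the T-bar lines up with the length mark on the plate's edge, pause there a moment, and while you hold it at the mark squeeze the lever fully closed against the collar (close it nowhere but at the mark). Finish while still holding the leg there with the lever closed, without letting go, and leave the bin and the other things on the table where they stand.

Things in the scene. Friction and masses are not known exactly. Their poses are not given: they have to be found in the camera images.
- jig: Fixed aluminium plate 340 x 124 x 10 mm that carries the leg. Origin: centre of its underside; x: the way the leg extends; y: to the left of that; z up. At its -x end a dark steel block, 50 mm wide, 64 mm high, x -167 to -127 mm; at its +x end a dark end stop, 70 mm wide, top 46 mm high, inner face at x +138 mm. Fine graduation lines along its +y edge.
- leg: Sliding leg, moves only along the jig's x, 105 mm of travel; axes as the jig's. Origin: middle of the T-bar in x and y, at the height of the jig's underside. Collar behind the T-bar: x -52 to 0, y -10 to +15, z 27 to 57 mm (free beneath it). Tube before it 22 mm wide; black foot 34 mm wide, front at x +92 mm. A spring pushes it to -x with 4 to 6 N; let go, it slides right back.
- tbar (a point): Middle of the T-bar's top face, 53 mm above the jig's underside; must line up in the jig's x with the mark. The grey T-bar stands out both sides of the leg: 10 mm thick in x, 96 mm long in y, z 31 to 53 mm above the jig's underside. Fingers astride the collar push it to +x by its rear face.
- mark_line (a point): Length mark: steel line across a flat black rider, 14 x 10 mm, top 18 mm above the jig's underside, on the plate's +y edge, 55 mm from the centre line; axes as the jig's. Stiff; set to another place along x each time, leave it so. 60 to 94 mm from the T-bar at the start; the leg can travel 10 mm or more past it.
- lever (a joint): Flat steel cam lever on the collar's -y side, 5 mm thick, z 30 to 54 mm, 49 mm long from its upright hinge at x 0, y -12.5 mm of the leg (at the T-bar); free end to -x. 0 rad: closed, flat on the collar, outer face y -15 mm, so the pair is 30 mm wide, centred on the leg. Starts 0.38 to 0.48 open, swung out to -y (limit 0.5). Stays where left; 1 to 4 N across it moves it.
- offcut: Sawn light-wood offcut, 50 x 30 mm, with a step: 32 mm of its length is 30 mm high, the rest 19 mm. Lies on the jig's plate between the leg's foot and the end stop. Origin: centre of its underside; x along its 50 mm length, z up. 30 to 60 g.
- scrap_bin: Open square grey plastic bin, 150 x 150 mm outside, 85 mm high, wall 5 mm. Origin: centre of its underside, z up; axes along its sides.
- tape_measure: Pocket tape measure, 58 x 73 x 33 mm, bystander. Origin: centre of its underside.
- mug_beige: Beige mug, 87 x 118 x 97 mm, bystander. Origin: centre of its underside.
- stone_2: Flat painted pebble, 52 x 72 x 20 mm, bystander. Origin: centre of its underside.
- stapler: Desk stapler, 36 x 136 x 46 mm, bystander. Origin: centre of its underside.
- pen_pot: Pot of pens, 85 x 89 x 153 mm, bystander. Origin: centre of its underside.
Mind the look-alikes: they are no part of the job. Of the things that look like the scrap_bin, the smaller one is meant.

How it is judged:
On the way, in this order (a step that is already met when the one before it is completed fails the run):
1. the offcut lies in the scrap bin (x of offcut in the frame of scrap_bin between -0.075 and 0.075 m and y of offcut in the frame of scrap_bin between -0.075 and 0.075 m and z of offcut in the frame of scrap_bin between 0 and 0.06 m and linear speed of offcut below 0.05 m/s), for 0.2 s.
2. the robot holds the leg with its T-bar within 4 mm of the mark, the lever still open (over 0.3 rad) (x of tbar in the frame of mark_line between -0.004 and 0.004 m and value of joint lever above 0.3 rad and contact force between the fingers and leg above 1 N), for 0.2 s.
At the end, for the whole second after the job is handed in: The robot still holds the leg (fingers press on it or its lever with over 2 N) at rest, T-bar within 4 mm of the length mark, cam lever closed to under 0.06 rad, offcut inside the scrap bin (x of tbar in the frame of mark_line between -0.004 and 0.004 m and value of joint lever below 0.06 rad and contact force between the fingers and leg above 2 N and linear speed of leg below 0.01 m/s and x of offcut in the frame of scrap_bin between -0.075 and 0.075 m and y of offcut in the frame of scrap_bin between -0.075 and 0.075 m and z of offcut in the frame of scrap_bin between 0 and 0.06 m); the arm keeps its last pose, push and grip.
It fails at once if the cam lever is closed (under 0.2 rad) while the T-bar is over 8 mm from the mark (value of joint lever below 0.2 rad and not (x of tbar in the frame of mark_line between -0.008 and 0.008 m)).
It fails at once if a bystander (tape measure, mug, pebble, stapler, pen pot) is moved over 30 mm (distance of any of tape_measure, mug_beige, stone_2, stapler, pen_pot from where it was at the start of the episode above 0.03 m).
It fails at once if the scrap bin is pushed over 40 mm or tipped (distance of scrap_bin from where it was at the start of the episode above 0.04 m or angle between scrap_bin's own z axis and vertical above 0.4 rad).
It also fails if it takes over 48 s, if anything falls off the work surface, if the arm or the gripper's body presses on something with over 40 N, if the wrist force passes 120 N, or if a joint passes its speed limit or range.

## Working session

There is one attempt and no reset: what is moved stays moved. The work goes in short steps, Python scripts to look and compute and a shell command to move; the robot and the scene stay as the last step left them, time stands still between calls to the robot, and variables do not carry over. Pictures are saved under pics/ and viewed, at most 10 in all, crops included, and the job is handed in when it is done.

```bash
mkdir -p pics; ls; python3 - <<'E'
from bench import *
import cv2,pickle
for n in("scene","top"):
    s=snapshot(n); cv2.imwrite(f"pics/{n}0.png",cv2.resize(s["color"],None,fx=1.5,fy=1.5,interpolation=cv2.INTER_CUBIC)); pickle.dump(s,open(f"{n}0.pkl","wb"))
    print(n,s["fx"],s["fy"],s["cx"],s["cy"],s["extrinsics"].tolist() if hasattr(s["extrinsics"],"tolist") else s["extrinsics"])
o=get_obs();print(o)
E
```

```text
pics
scene 460.05138831187503 460.05138831187503 255.83316390367477 186.07955797815092 [[-0.8266266127573781, -0.5626567266963592, 0.010288390768330628, 0.31293947432244074], [-0.30309540640488575, 0.42973947473229984, -0.850562848044202, 0.18979315886809758], [0.47415358028546056, -0.7062162499972267, -0.5257727556105717, 1.3093018264103313], [0.0, 0.0, 0.0, 1.0]]
top 471.13102231228254 471.13102231228254 265.10810079228236 190.7606725902339 [[-0.01780436716935761, -0.9989634715585166, 0.041892564990164936, -0.018590515190659254], [-0.992727702145334, 0.01267295669402257, -0.11971259566927955, 0.41333218436793384], [0.11905760749714268, -0.04371931678775323, -0.9919243456215137, 1.2929512477004135], [0.0, 0.0, 0.0, 1.0]]
{'time': 0.1, 'joint_positions': array([ 1.16094171e+00,  8.78863711e-02,  1.37208702e+00, -3.92018780e-05,
        1.68359561e+00, -1.03113586e-01]), 'qvel': array([-0.00046755,  0.00042312, -0.00486796,  0.00018781, -0.00042677,
       -0.00312455]), 'joint_torque': array([ 2.11907281e-03, -3.41255701e+01, -3.03300691e+01,  7.20044668e-02,
        3.05128272e-02, -8.71077350e-05]), 'tool_pos': array([0.16590249, 0.52386739, 0.2044265 ]), 'ee_rot': array([-3.13962279e+00, -1.64673054e-04,  2.83484708e+00]), 'wrist_force': array([-0.49691785,  0.5263328 ,  0.06975428]), 'wrist_torque': array([-0.01018817,  0.03360171,  0.01883384]), 'finger_force': 0.0, 'width': 0.09370511272349509}
```

View pics/scene0.png

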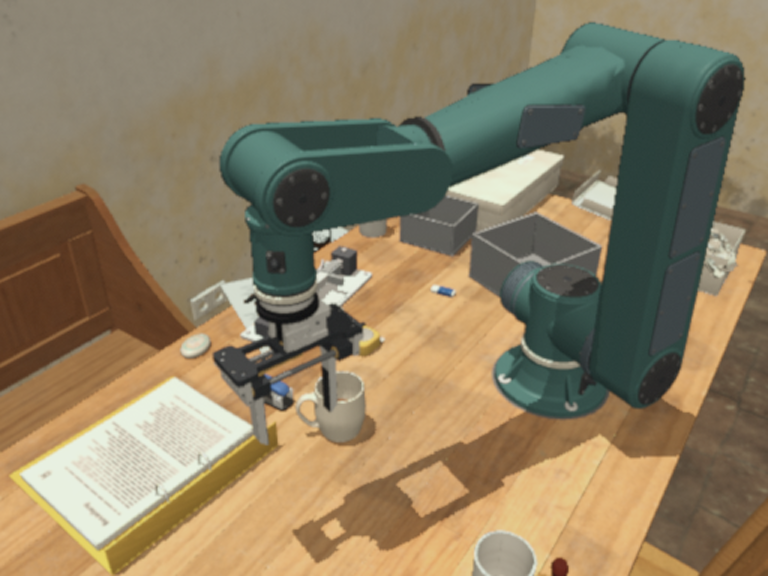

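View pics/top0.png

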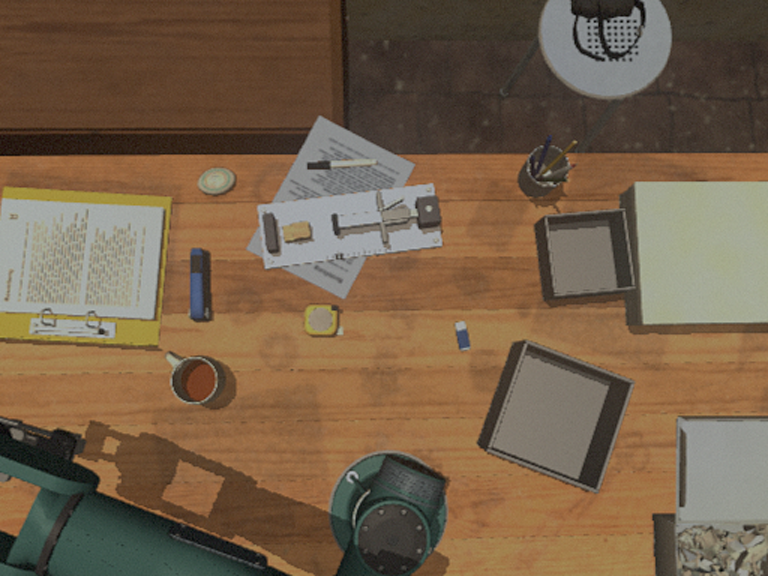

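The top view shows the jig with its steel block at (437,212) and end stop at (271,232). The offcut is at (297,232), the rider is near (340,257), and the smaller bin is at (587,255). I'll enlarge the jig.

```bash
python3 - <<'E'
import cv2,pickle
c=pickle.load(open("top0.pkl","rb"))["color"]
cv2.imwrite("pics/jig.png",cv2.resize(c[118:184,166:300],None,fx=5.9,fy=5.9,interpolation=cv2.INTER_CUBIC))
cv2.imwrite("pics/bin.png",cv2.resize(c[130:210,350:430],None,fx=5,fy=5,interpolation=cv2.INTER_CUBIC))
E
```

```text
(no output)
```

View pics/jig.png

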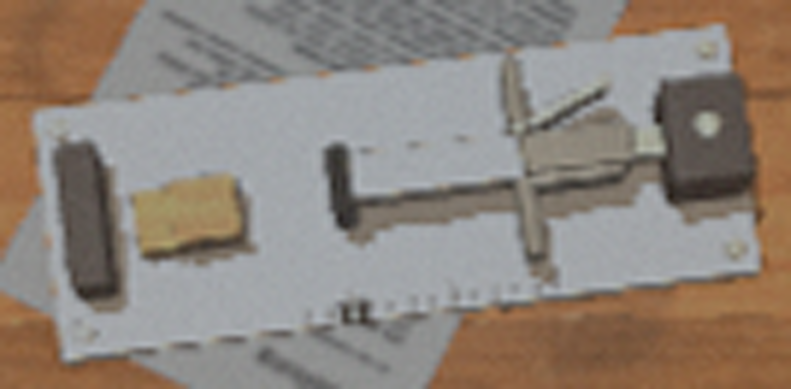

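The crop shows the plate corners at (35,108), (65,360), (760,270) and (727,28). The rider line is at (355,313). The T-bar's top face runs from (510,58) to (540,270), the lever's free end is at (605,85), and the offcut's top is centred near (190,213).

```bash
cat > h.py <<'E'
import numpy as np,pickle
def ray(s,u,v,z):
    E=np.array(s["extrinsics"]);R,t=E[:3,:3],E[:3,3]
    d=R.T@np.array([(u-s["cx"])/s["fx"],(v-s["cy"])/s["fy"],1]);c=-R.T@t
    return (c+d*(z-c[2])/d[2])[:2]
def fit(loc,w):
    loc=np.array(loc);w=np.array(w);a=loc-loc.mean(0);b=w-w.mean(0)
    th=np.arctan2((a[:,0]*b[:,1]-a[:,1]*b[:,0]).sum(),(a*b).sum())
    R=np.array([[np.cos(th),-np.sin(th)],[np.sin(th),np.cos(th)]]);o=w.mean(0)-R@loc.mean(0)
    return o,th,R,np.abs((loc@R.T+o)-w).max()
E
python3 - <<'E'
from h import *
s=pickle.load(open("top0.pkl","rb"))
P=lambda u,v,z:ray(s,(u+.5)/5.9-.5+166,(v+.5)/5.9-.5+118,z)
B=lambda u,v,z:ray(s,(u+.5)/1.5-.5,(v+.5)/1.5-.5,z)
o,th,R,e=fit([[.17,-.062],[.17,.062],[-.17,.062],[-.17,-.062]],[P(35,108,.01),P(65,360,.01),P(760,270,.01),P(727,28,.01)])
print("jig",o,th,e)
L=lambda p:R.T@(p-o)
for n,a in dict(mark=(355,313,.018),tb1=(510,58,.053),tb2=(540,270,.053),stopTL=(57,145,.046),lev=(605,85,.054),hinge=(520,130,.054),off=(187,213,.04),oa=(135,190,.04),ob=(235,175,.04),oc=(243,232,.029),od=(143,257,.04),blk=(707,122,.064)).items(): print(n,P(*a),L(P(*a)))
q=[B(538,218,.085),B(627,208,.085),B(635,292,.085),B(547,301,.085)]
print("bin",q,np.mean(q,0),[np.linalg.norm(q[i]-q[i-1]) for i in range(4)])
E
```

```text
jig [0.53340945 0.06329783] 1.6860069059919527 0.001930726221351306
mark [0.4723986  0.08473875] [0.02831234 0.05814162]
tb1 [0.58750331 0.00955397] [-0.05960598 -0.04755708]
tb2 [ 0.48603138 -0.00298553] [-0.06039755  0.05468364]
stopTL [0.54904398 0.222317  ] [ 0.15616769 -0.03381107]
lev [ 0.57391415 -0.03497242] [-0.10227502 -0.02893943]
hinge [0.55260843 0.00538038] [-0.05974053 -0.01241375]
off [0.51727299 0.16232154] [0.10022223 0.00464612]
oa [0.52850778 0.18665589] [ 0.12310375 -0.00931156]
ob [0.53528551 0.13979127] [ 0.07577067 -0.010657  ]
oc [0.51007965 0.13699812] [0.0758936  0.01470285]
od [0.49646914 0.1828747 ] [0.12303065 0.02294935]
blk [ 0.55339749 -0.08183496] [-0.14646838 -0.00317167]
bin [array([ 0.52768389, -0.27917446]), array([ 0.54490899, -0.44432027]), array([ 0.39017207, -0.4501121 ]), array([ 0.37605537, -0.28911628])] [ 0.45970508 -0.36568078] [np.float64(0.1519540983134895), np.float64(0.16604168940636083), np.float64(0.15484527500705458), np.float64(0.16161353895646788)]
```

View pics/bin.png

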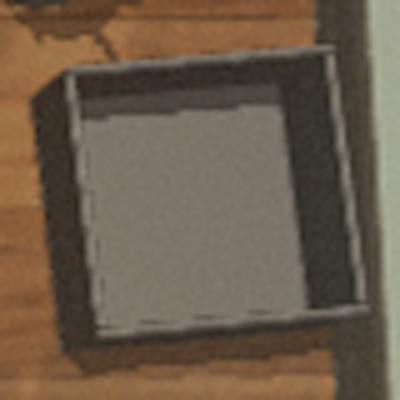

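Jig pose: (0.533, 0.063), yaw 1.686. The T-bar is about 88 mm from the mark. The offcut is at about (0.517, 0.162) with its long axis near 1.72 rad. The bin crop's rim corners (66,70), (333,47), (367,312) and (98,335) put the bin centre at about (0.465, -0.370). Next I turn the tool.

Units first: shifts go in shares of 0.2 m and turns go in shares of 90 degrees. So 0.124 rad is 0.0789.

```bash
python3 -m creep '[{"finger_gap":0.07, "rz":0.0789}, {"finger_gap":0.07, "rz":0.0789}, {"finger_gap":0.07, "rz":0.0789}, {"finger_gap":0.07, "rz":0.0789}, {"finger_gap":0.07, "rz":0.0789}, {"finger_gap":0.07, "rz":0.0789}, {"finger_gap":0.07, "rz":0.0789}, {"finger_gap":0.07, "rz":0.0789}, {"finger_gap":0.07, "rz":0.0789}]'
cat > d.py <<'E'
import sys,numpy as np
from bench import *
from scipy.spatial.transform import Rotation as T
o=get_obs();R=T.from_euler("xyz",o["ee_rot"]).as_matrix()
t=np.array(list(map(float,sys.argv[1:4])))
print("t",o["time"],"pos",o["tool_pos"].round(4),"yaw",round(o["ee_rot"][2],4),"tool d",(R.T@(t-o["tool_pos"])).round(4),"F",o["wrist_force"].round(2),"w",round(o["width"],4),o["finger_force"])
E
python3 d.py 0.517 0.162 0.1
```

```text
time: 0.85
tool_pos: [0.166, 0.524, 0.2048]
ee_rot: [-3.141, 0.001, 1.713]
wrist_force: [0.4, 1.2, -0.2]
width: 0.07
finger_force: 0.0
t 0.85 pos [0.166  0.524  0.2048] yaw 1.7127 tool d [-0.4079  0.2964  0.105 ] F [ 0.37  1.21 -0.19] w 0.07 0.0
```

In the tool's units: 0.03 m is 0.15, -0.0255 m is -0.1275.

```bash
r='' ; python3 -m creep '[{"finger_gap":0.07, "d":[-0.1275, 0.0925, 0]}, {"finger_gap":0.07, "d":[-0.1275, 0.0925, 0]}, {"finger_gap":0.07, "d":[-0.1275, 0.0925, 0]}, {"finger_gap":0.07, "d":[-0.1275, 0.0925, 0]}, {"finger_gap":0.07, "d":[-0.1275, 0.0925, 0]}, {"finger_gap":0.07, "d":[-0.1275, 0.0925, 0]}, {"finger_gap":0.07, "d":[-0.1275, 0.0925, 0]}, {"finger_gap":0.07, "d":[-0.1275, 0.0925, 0]}, {"finger_gap":0.07, "d":[-0.1275, 0.0925, 0]}, {"finger_gap":0.07, "d":[-0.1275, 0.0925, 0]}, {"finger_gap":0.07, "d":[-0.1275, 0.0925, 0]}, {"finger_gap":0.07, "d":[-0.1275, 0.0925, 0.05]}, {"finger_gap":0.07, "d":[-0.1275, 0.0925, 0.1]}, {"finger_gap":0.07, "d":[-0.1275, 0.0925, 0.15]}, {"finger_gap":0.07, "d":[-0.1275, 0.0925, 0.15]}, {"finger_gap":0.07, "d":[-0.1275, 0.0925, 0.1]}, {"finger_gap":0.07}, {"finger_gap":0.07}]'
python3 d.py 0.517 0.162 0.015; python3 - <<'E'
from bench import *
import cv2,numpy as np
a=snapshot("top")["color"][110:190,166:300];b=snapshot("scene")["color"][130:290,100:290]
cv2.imwrite("pics/a1.png",np.vstack([cv2.resize(a,(500,299),interpolation=2),cv2.resize(b,(500,300),interpolation=2)])[:599])
E
```

```text
time: 2.35
tool_pos: [0.5163, 0.165, 0.0955]
ee_rot: [-3.136, -0.0, 1.716]
wrist_force: [-0.1, 0.9, -0.1]
width: 0.0699
finger_force: 0.0
t 2.35 pos [0.5163 0.165  0.0955] yaw 1.7159 tool d [-0.0031  0.0007  0.0805] F [-0.11  0.92 -0.12] w 0.0699 0.0
```

View pics/a1.png

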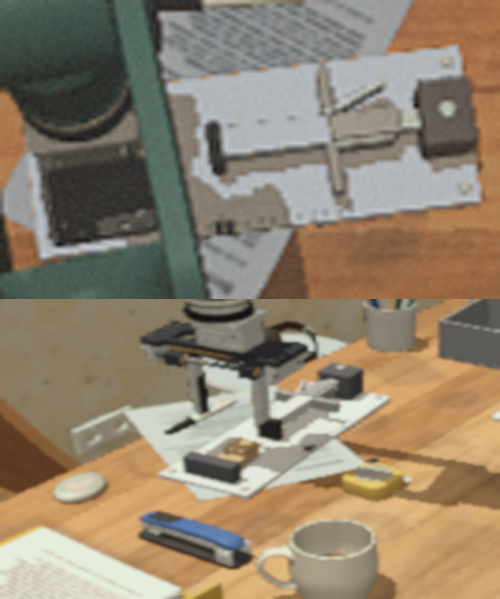

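The fingers hang astride the offcut, seen at (235,450) in the scene part of the picture. Now I go down and grip.

In the tool's units: 0.02 m is 0.1, 0.01 m is 0.05.

```bash
python3 -m creep '[{"finger_gap":0.07, "d":[-0.015, 0.0035, 0.1]}, {"finger_gap":0.07, "d":[0, 0, 0.1]}, {"finger_gap":0.07, "d":[0, 0, 0.1]}, {"finger_gap":0.07, "d":[0, 0, 0.05]}, {"finger_gap":0.07, "d":[0, 0, 0.05]}, {"finger_gap":0.07}, {"finger_gap":0.0}, {"finger_gap":0.0}, {"finger_gap":0.0}, {"finger_gap":0.0}, {"finger_gap":0.0}, {"finger_gap":0.0}, {"finger_gap":0.0}]'
```

```text
time: 3.53
tool_pos: [0.5185, 0.1634, 0.0183]
ee_rot: [3.141, -0.0, 1.719]
wrist_force: [-0.0, 0.5, 0.8]
width: 0.0298
finger_force: 30.0
```

In the tool's units: -0.03 m is -0.15, -0.02 m is -0.1.

```bash
python3 -m creep '[{"finger_gap":0, "d":[0, 0, -0.1]}, {"finger_gap":0, "d":[0, 0, -0.15]}, {"finger_gap":0, "d":[0, 0, -0.15]}, {"finger_gap":0, "d":[0, 0, -0.15]}, {"finger_gap":0, "d":[0, 0, -0.15]}, {"finger_gap":0}]'; python3 d.py 0.465 -0.370 0.08
```

```text
time: 4.03
tool_pos: [0.522, 0.1642, 0.1657]
ee_rot: [3.128, -0.001, 1.719]
wrist_force: [1.3, 1.0, 0.1]
width: 0.0295
finger_force: 30.0
t 4.0333 pos [0.522  0.1642 0.1657] yaw 1.7188 tool d [-0.5201 -0.1363  0.0834] F [1.33 1.02 0.1 ] w 0.0295 29.9998077750206
```

In the tool's units: -0.0325 m is -0.1625, -0.0085 m is -0.0425.

```bash
python3 -m creep '[{"finger_gap":0, "d":[-0.1625, -0.0425, 0]}, {"finger_gap":0, "d":[-0.1625, -0.0425, 0]}, {"finger_gap":0, "d":[-0.1625, -0.0425, 0]}, {"finger_gap":0, "d":[-0.1625, -0.0425, 0]}, {"finger_gap":0, "d":[-0.1625, -0.0425, 0]}, {"finger_gap":0, "d":[-0.1625, -0.0425, 0]}, {"finger_gap":0, "d":[-0.1625, -0.0425, 0]}, {"finger_gap":0, "d":[-0.1625, -0.0425, 0]}, {"finger_gap":0, "d":[-0.1625, -0.0425, 0]}, {"finger_gap":0, "d":[-0.1625, -0.0425, 0]}, {"finger_gap":0, "d":[-0.1625, -0.0425, 0]}, {"finger_gap":0, "d":[-0.1625, -0.0425, 0]}, {"finger_gap":0, "d":[-0.1625, -0.0425, 0]}, {"finger_gap":0, "d":[-0.1625, -0.0425, 0]}, {"finger_gap":0, "d":[-0.1625, -0.0425, 0]}, {"finger_gap":0, "d":[-0.1625, -0.0425, 0]}, {"finger_gap":0}, {"finger_gap":0}, {"finger_gap":0}, {"finger_gap":0}]'; python3 d.py 0.465 -0.370 0.08
```

```text
time: 5.7
tool_pos: [0.4606, -0.3696, 0.1575]
ee_rot: [-3.141, -0.001, 1.72]
wrist_force: [-0.4, 0.0, -0.7]
width: 0.0299
finger_force: 30.0
t 5.7 pos [ 0.4606 -0.3696  0.1575] yaw 1.72 tool d [-0.0012  0.0043  0.0775] F [-0.36  0.02 -0.68] w 0.0299 29.99991863965988
```

In the tool's units: -0.03 m is -0.15, 0.025 m is 0.125.

```bash
python3 -m creep '[{"finger_gap":0, "d":[0, 0.02, 0.125]}, {"finger_gap":0, "d":[0, 0, 0.125]}, {"finger_gap":0, "d":[0, 0, 0.125]}, {"finger_gap":0}, {"finger_gap":0}, {"finger_gap":0.055}, {"finger_gap":0.055}, {"finger_gap":0.055}, {"finger_gap":0.055}, {"finger_gap":0.055}, {"finger_gap":0.055, "d":[0, 0, -0.15]}, {"finger_gap":0.055, "d":[0, 0, -0.15]}, {"finger_gap":0.055, "d":[0, 0, -0.15]}, {"finger_gap":0.055, "d":[0, 0, -0.1]}]'; python3 d.py 0.534 -0.013 0.18
```

```text
time: 6.87
tool_pos: [0.4651, -0.3711, 0.1969]
ee_rot: [3.139, 0.004, 1.719]
wrist_force: [0.5, -0.4, 0.4]
width: 0.0551
finger_force: 0.0
t 6.8667 pos [ 0.4651 -0.3711  0.1969] yaw 1.7186 tool d [0.3441 0.1208 0.016 ] F [ 0.5  -0.38  0.43] w 0.0551 0.0
```

```bash
python3 - <<'E'
from bench import *
import cv2,numpy as np,pickle
s=snapshot("top");pickle.dump(s,open("top1.pkl","wb"));s=s["color"]
a=cv2.resize(s[125:175,215:300],(799,470),interpolation=2)
b=cv2.resize(s[130:210,350:430],(128,128),interpolation=2)
k=cv2.resize(snapshot("scene")["color"][110:180,260:420],(292,128),interpolation=2)
im=np.zeros((599,799,3),np.uint8);im[:470]=a;im[471:,:128]=b;im[471:,200:492]=k
cv2.imwrite("pics/a2.png",im)
E
```

```text
(no output)
```

View pics/a2.png

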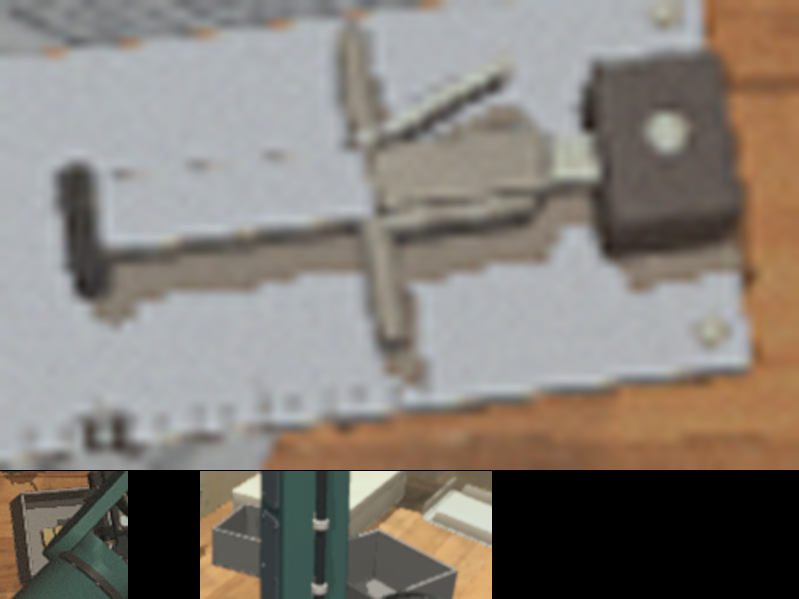

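The offcut is in the bin, the yellow patch at (45,535). The T-bar top runs from (352,25) to about (392,325), its rear edge is near x=400 there, and the rider line is at (104,432).

```bash
python3 - <<'E'
from h import *
s=pickle.load(open("top1.pkl","rb"))
P=lambda u,v,z:ray(s,(u+.5)/9.4-.5+215,(v+.5)/9.4-.5+125,z)
o=np.array([.53341,.0633]);th=1.686;R=np.array([[np.cos(th),-np.sin(th)],[np.sin(th),np.cos(th)]])
for n,a in dict(mark=(104,432,.018),t1=(352,25,.053),t2=(392,325,.053),b1=(600,65,.064),b2=(718,52,.064),b3=(735,215,.064),b4=(610,228,.064),rod1=(553,137,.045),rod2=(557,180,.045),f1=(75,165,.045),f2=(92,290,.03),col=(540,190,.057),lev=(505,65,.054)).items(): print(n,P(*a).round(4),(R.T@(P(*a)-o)).round(4))
E
python3 d.py 0.542 -0.0122 0.18
```

```text
mark [0.4728 0.0851] [0.0286 0.0577]
t1 [0.5881 0.0096] [-0.0596 -0.0481]
t2 [ 0.4979 -0.0008] [-0.0596  0.0427]
b1 [ 0.5727 -0.0628] [-0.1298 -0.0245]
b2 [ 0.5764 -0.0977] [-0.1648 -0.0242]
b3 [ 0.5275 -0.1015] [-0.163   0.0248]
b4 [ 0.5239 -0.0647] [-0.1261  0.0241]
rod1 [ 0.5557 -0.0498] [-0.1149 -0.0091]
rod2 [ 0.5426 -0.0507] [-0.1143  0.004 ]
f1 [0.5483 0.092 ] [ 0.0268 -0.0181]
f2 [0.5137 0.0879] [0.0267 0.0168]
col [ 0.537  -0.0449] [-0.1079  0.0089]
lev [ 0.5754 -0.0354] [-0.1029 -0.0304]
t 6.9667 pos [ 0.4662 -0.3721  0.1989] yaw 1.7187 tool d [0.345  0.1278 0.0169] F [ 0.72  0.2  -1.38] w 0.0549 0.0
```

In the tool's units: 0.0313 m is 0.1565, 0.0116 m is 0.058, 0.033 rad is 0.021.

```bash
python3 -m creep '[{"finger_gap":0.072, "d":[0.1565, 0.058, 0]}, {"finger_gap":0.072, "d":[0.1565, 0.058, 0]}, {"finger_gap":0.072, "d":[0.1565, 0.058, 0]}, {"finger_gap":0.072, "d":[0.1565, 0.058, 0]}, {"finger_gap":0.072, "d":[0.1565, 0.058, 0]}, {"finger_gap":0.072, "d":[0.1565, 0.058, 0]}, {"finger_gap":0.072, "d":[0.1565, 0.058, 0]}, {"finger_gap":0.072, "d":[0.1565, 0.058, 0]}, {"finger_gap":0.072, "d":[0.1565, 0.058, 0]}, {"finger_gap":0.072, "d":[0.1565, 0.058, 0]}, {"finger_gap":0.072, "d":[0.1565, 0.058, 0]}, {"finger_gap":0.072, "rz":0.021}, {"finger_gap":0.072}, {"finger_gap":0.072}, {"finger_gap":0.072}]'; python3 d.py 0.542 -0.0122 0.0205
```

```text
time: 8.22
tool_pos: [0.5394, -0.0116, 0.1921]
ee_rot: [-3.14, -0.0, 1.685]
wrist_force: [-0.4, 0.0, 0.0]
width: 0.072
finger_force: 0.0
t 8.2167 pos [ 0.5394 -0.0116  0.1921] yaw 1.6853 tool d [-0.0009  0.0027  0.1716] F [-0.36  0.02  0.03] w 0.072 0.0
```

In the tool's units: 0.03 m is 0.15, 0.02 m is 0.1.

```bash
python3 -m creep '[{"finger_gap":0.072, "d":[-0.005, 0.0135, 0.15]}, {"finger_gap":0.072, "d":[0, 0, 0.15]}, {"finger_gap":0.072, "d":[0, 0, 0.15]}, {"finger_gap":0.072, "d":[0, 0, 0.1]}, {"finger_gap":0.072}, {"finger_gap":0.072}, {"finger_gap":0.072}]'; python3 d.py 0.542 -0.0122 0.0205
```

```text
time: 8.8
tool_pos: [0.5436, -0.0125, 0.0846]
ee_rot: [3.139, 0.001, 1.685]
wrist_force: [0.8, 0.3, 0.5]
width: 0.0722
finger_force: 0.0
t 8.8 pos [ 0.5436 -0.0125  0.0846] yaw 1.6847 tool d [ 0.0005 -0.0017  0.0641] F [0.84 0.27 0.49] w 0.0722 0.0
```

In the tool's units: 0.015 m is 0.075, 0.012 m is 0.06.

```bash
python3 -m creep '[{"finger_gap":0.072, "d":[0, -0.005, 0.075]}, {"finger_gap":0.072, "d":[0, 0, 0.075]}, {"finger_gap":0.072, "d":[0, 0, 0.075]}, {"finger_gap":0.072, "d":[0, 0, 0.06]}, {"finger_gap":0.072, "d":[0, 0, 0.03]}, {"finger_gap":0.072}, {"finger_gap":0.072}]'; python3 d.py 0.542 -0.0122 0.0205
```

```text
time: 9.38
tool_pos: [0.5423, -0.0119, 0.0209]
ee_rot: [3.14, 0.0, 1.686]
wrist_force: [0.9, -0.2, 0.3]
width: 0.0719
finger_force: 0.0
t 9.3833 pos [ 0.5423 -0.0119  0.0209] yaw 1.6857 tool d [-0.0003 -0.0004  0.0004] F [ 0.92 -0.21  0.33] w 0.0719 0.0
```

In the tool's units: 0.006 m is 0.03, 0.005 m is 0.025.

```bash
python3 -m creep '[{"finger_gap":0.072, "d":[0.015, 0, 0]}, {"finger_gap":0.072, "d":[0.02, 0, 0]}, {"finger_gap":0.072, "d":[0.025, 0, 0]}, {"finger_gap":0.072, "d":[0.03, 0, 0]}, {"finger_gap":0.072, "d":[0.03, 0, 0]}, {"finger_gap":0.072, "d":[0.03, 0, 0]}, {"finger_gap":0.072, "d":[0.03, 0, 0]}, {"finger_gap":0.072, "d":[0.03, 0, 0]}, {"finger_gap":0.072, "d":[0.03, 0, 0]}, {"finger_gap":0.072, "d":[0.03, 0, 0]}, {"finger_gap":0.072, "d":[0.03, 0, 0]}, {"finger_gap":0.072, "d":[0.03, 0, 0]}, {"finger_gap":0.072, "d":[0.02, 0, 0]}, {"finger_gap":0.072, "d":[0.015, 0, 0]}, {"finger_gap":0.072}, {"finger_gap":0.072}, {"finger_gap":0.072}]'; python3 d.py 0.532 0.076 0.0205
python3 - <<'E'
from bench import *
import cv2,numpy as np,pickle
s=snapshot("top");pickle.dump(s,open("top2.pkl","wb"));s=s["color"]
a=cv2.resize(s[120:180,170:300],(780,360),interpolation=2)
s=snapshot("scene");pickle.dump(s,open("sc2.pkl","wb"))
k=cv2.resize(s["color"][170:230,150:260],(429,234),interpolation=2)
im=np.zeros((595,780,3),np.uint8);im[:360]=a;im[361:,:429]=k
cv2.imwrite("pics/a3.png",im)
E
```

```text
time: 10.8
tool_pos: [0.5341, 0.0604, 0.021]
ee_rot: [3.14, 0.001, 1.686]
wrist_force: [1.7, -4.5, 2.2]
width: 0.0719
finger_force: 2.2
t 10.8 pos [0.5341 0.0604 0.021 ] yaw 1.6859 tool d [ 0.0157 -0.0003  0.0005] F [ 1.69 -4.46  2.2 ] w 0.0719 2.24358469247818
```

View pics/a3.png

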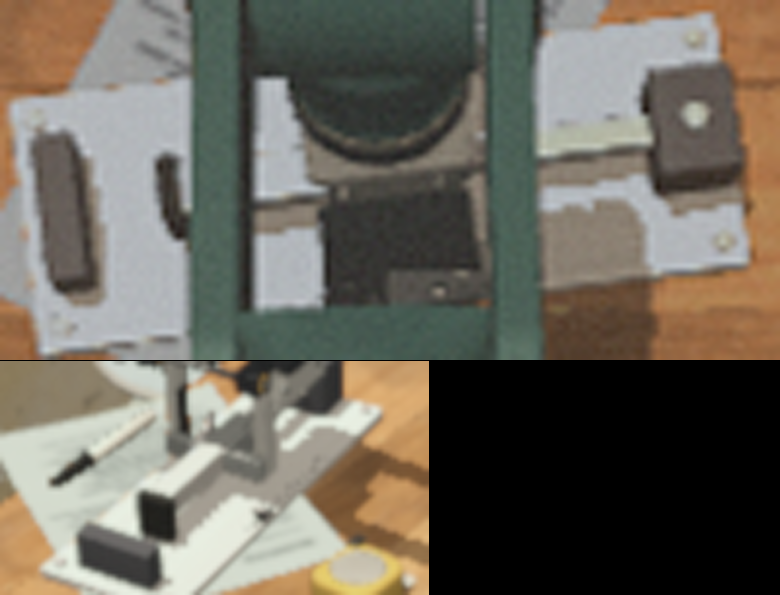

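The top part shows the foot's front edge at (157,158) to (180,236), clear of the arm, and the scene part shows the fingers behind the T-bar. I'll measure how far the foot has moved from its edge profile.

```bash
cat > foot.py <<'E'
import sys,cv2
from h import *
o=np.array([.53341,.0633]);th=1.686;R=np.array([[np.cos(th),-np.sin(th)],[np.sin(th),np.cos(th)]])
def edge(f,ys=np.arange(-.010,.008,.002),z=.045,lo=.01,hi=.135):
    s=pickle.load(open(f,"rb"));E=np.array(s["extrinsics"]);g=cv2.cvtColor(s["color"],6).astype(np.float32);out=[]
    K=np.array([[s["fx"],0,s["cx"]],[0,s["fy"],s["cy"]],[0,0,1]])
    xs=np.arange(hi,lo,-.0005);acc=0
    for y in ys:
        w=np.c_[(R@np.c_[xs,xs*0+y].T).T+o,xs*0+z]
        p=cv2.projectPoints(w,cv2.Rodrigues(E[:3,:3])[0],E[:3,3],K,None)[0].astype(np.float32)
        acc=acc+cv2.remap(g,p[...,0],p[...,1],1)[:,0]
    acc=acc/len(ys);m=cv2.GaussianBlur(acc[None].T if False else acc[:,None],(1,3),0)[:,0]
    i=np.argmax(m<0.5*(np.median(m[:40])+m.min()) ) if lo<.05 else 0
    a=0.5*(np.median(m[:20])+80) ; i=np.argmax(m<a)
    return xs[i-1]-.0005*(m[i-1]-a)/(m[i-1]-m[i]),m[::10].round()
if __name__=="__main__":
    for f in sys.argv[1:]:
        r=edge(f);print(f,r[0].round(5),r[1])
E
python3 foot.py top0.pkl top1.pkl top2.pkl
```

```text
top0.pkl 0.01013 [ 95. 150. 152. 148. 149. 142. 143. 143. 141. 140. 141. 141. 117. 158.
 166. 166. 166. 166. 166. 166. 152.  60.  64. 154. 167.]
top1.pkl 0.0101 [104. 161. 180. 178. 179. 179. 178. 179. 179. 178. 179. 179. 179. 179.
 179. 179. 179. 179. 179. 180. 165.  66.  71. 164. 179.]
top2.pkl 0.00958 [103. 165. 183. 182. 183. 184. 162.  61.  75. 161.  89.  92.  91.  90.
  62.  73. 184. 183. 181. 182. 161. 121. 113. 103.  88.]
```

```bash
python3 - <<'E'
import re
t=open("foot.py").read()
t=re.sub(r"    acc=acc/len\(ys\);m=.*?(?=    return)","    m=acc/len(ys);i=int(np.argmax((m<120)&(xs<.125)));a=120\n",t,flags=re.S)
open("foot.py","w").write(t.replace(",m[::10].round()",",''"))
E
python3 foot.py top0.pkl top1.pkl top2.pkl
```

```text
top0.pkl 0.07616 
top1.pkl 0.03271 
top2.pkl 0.10316
```

In the tool's units: 0.004 m is 0.02, 0.003 m is 0.015.

```bash
python3 -m creep '[{"finger_gap":0.072, "d":[0.015, 0, 0]}, {"finger_gap":0.072, "d":[0.02, 0, 0]}, {"finger_gap":0.072, "d":[0.02, 0, 0]}, {"finger_gap":0.072, "d":[0.02, 0, 0]}, {"finger_gap":0.072, "d":[0.0135, 0, 0]}, {"finger_gap":0.072}, {"finger_gap":0.072}, {"finger_gap":0.072}]'
python3 - <<'E'
from bench import *
import cv2,numpy as np,pickle
s=snapshot("top");pickle.dump(s,open("top3.pkl","wb"))
s=snapshot("scene");pickle.dump(s,open("sc3.pkl","wb"))
cv2.imwrite("pics/a4.png",cv2.resize(s["color"][175:235,160:250],(796,530),interpolation=2))
E
python3 foot.py top3.pkl; python3 d.py .53 .078 .0205
```

```text
time: 11.57
tool_pos: [0.5317, 0.0782, 0.0202]
ee_rot: [3.141, 0.0, 1.686]
wrist_force: [1.5, -4.2, 3.7]
width: 0.072
finger_force: 2.3
top3.pkl 0.12092 
t 11.6667 pos [0.5316 0.0781 0.0201] yaw 1.6855 tool d [ 0.     -0.0016 -0.0004] F [ 2.51 -4.7   2.77] w 0.072 2.378034219145775
```

View pics/a4.png

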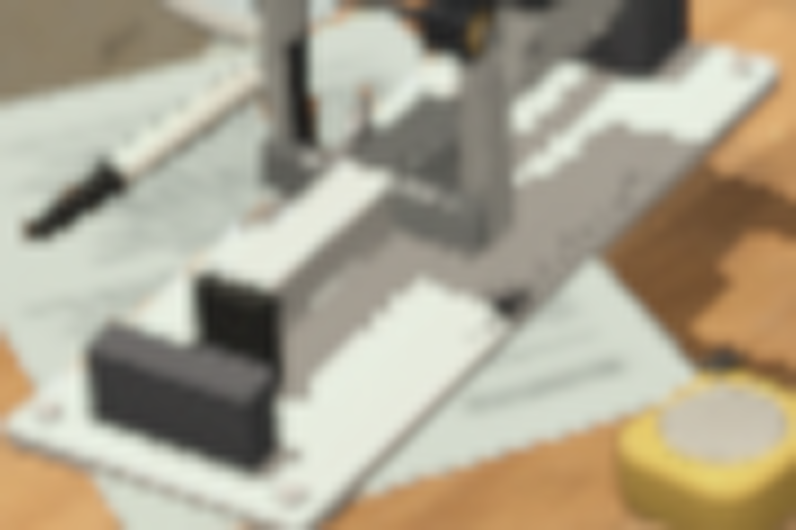

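The scene view shows the rider at (512,303) and the T-bar's +y front bottom corner near (470,248). I'll project the expected points to check the alignment from this camera.

```bash
python3 - <<'E'
from foot import *
s=pickle.load(open("sc3.pkl","rb"));E=np.array(s["extrinsics"])
K=np.array([[s["fx"],0,s["cx"]],[0,s["fy"],s["cy"]],[0,0,1]])
for n,p in dict(mark=(.0286,.055,.018),tfb=(.0336,.048,.031),tft=(.0336,.048,.053),tft_x10=(.0436,.048,.053),tfb_x10=(.0436,.048,.031),tfm=(.0336,-.048,.031),stop=(.138,.035,.046),c=(.17,.062,.01),c2=(-.17,.062,.01),foot=(.1206,.017,.045)).items():
    w=np.r_[R@np.array(p[:2])+o,p[2]];q=K@(E[:3,:3]@w+E[:3,3]);q=q[:2]/q[2]
    print(n,((q-[160,175]+.5)*[796/90,530/60]-.5).round())
E
```

```text
mark [496. 288.]
tfb [471. 259.]
tft [468. 208.]
tft_x10 [453. 222.]
tfb_x10 [456. 273.]
tfm [249. 190.]
stop [271. 364.]
c [291. 523.]
c2 [777.  61.]
foot [257. 326.]
```

```bash
python3 - <<'E'
from foot import *
s=pickle.load(open("sc3.pkl","rb"));E=np.array(s["extrinsics"])
K=np.array([[s["fx"],0,s["cx"]],[0,s["fy"],s["cy"]],[0,0,1]])
k=18;u0,v0=198,190
c=cv2.resize(s["color"][v0:v0+31,u0:u0+22],None,fx=k,fy=k,interpolation=2)
c=cv2.convertScaleAbs(c,alpha=1.2)
d=c.copy()
def P(p):
    w=np.r_[R@np.array(p[:2])+o,p[2]];q=K@(E[:3,:3]@w+E[:3,3]);q=q[:2]/q[2];return tuple(int(round(v)) for v in (q-[u0,v0]+.5)*k)
def poly(pts,col):cv2.polylines(d,[np.array([P(p) for p in pts])],True,col,1)
x=.0286
poly([(x+5e-3,y,z) for y,z in((.0,.031),(.048,.031),(.048,.053),(0,.053))],(0,0,255))
poly([(x+a,.048,z) for a,z in((-5e-3,.031),(.005,.031),(.005,.053),(-.005,.053))],(0,255,255))
for z in(.018,.010):poly([(x+a,y,z) for a,y in((-.007,.05),(.007,.05),(.007,.06),(-.007,.06))],(0,255,0))
poly([(-.1,.062,.01),(.17,.062,.01)],(255,0,0))
cv2.imwrite("pics/a5.png",np.hstack([c,d]))
print(c.shape)
E
```

```text
(558, 396, 3)
```

View pics/a5.png

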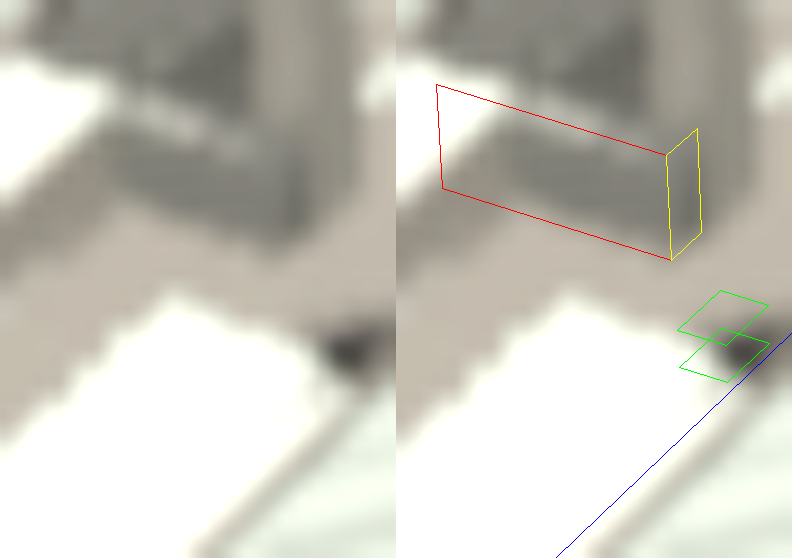

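The scene view is coarse: the rider is a dark blob at (347,352), partly in shadow, so it can't confirm the alignment well. I'll check the mark and T-bar with numeric profiles from the unobstructed top images.

```bash
python3 - <<'E'
from foot import *
def rect(f,xs,ys,z):
    s=pickle.load(open(f,"rb"));E=np.array(s["extrinsics"]);g=cv2.cvtColor(s["color"],6).astype(np.float32)
    K=np.array([[s["fx"],0,s["cx"]],[0,s["fy"],s["cy"]],[0,0,1]]);X,Y=np.meshgrid(xs,ys)
    w=np.c_[np.c_[X.ravel(),Y.ravel()]@R.T+o,X.ravel()*0+z]
    p=cv2.projectPoints(w,cv2.Rodrigues(E[:3,:3])[0],E[:3,3],K,None)[0].astype(np.float32).reshape(*X.shape,2)
    return cv2.remap(g,p[...,0],p[...,1],1)
xs=np.arange(.012,.046,.001)
print((xs*1000).round().astype(int))
for f in("top0.pkl","top1.pkl"):print(f,rect(f,xs,np.arange(.054,.062,.001),.018).mean(0).astype(int))
x2=np.arange(-.075,-.045,.001);print((x2*1000).round().astype(int))
for f in("top0.pkl","top1.pkl"):
  for ys in((.02,.04),(-.045,-.02)):print(f,rect(f,x2,np.arange(*ys,.001),.053).mean(0).astype(int))
print("scene")
xs=np.arange(.0,.061,.003);print((xs*1000).round().astype(int))
for y in np.arange(.046,.076,.003):print(round(y,3),rect("sc3.pkl",xs,np.array([y]),.018)[0].astype(int))
E
```

```text
[12 13 14 15 16 17 18 19 20 21 22 23 24 25 26 27 28 29 30 31 32 33 34 35
 36 37 38 39 40 41 42 43 44 45]
top0.pkl [155 156 159 164 167 164 159 153 138 121 105  91  77  73  93 113 123 119
 114 103  88  76  90 114 137 142 144 145 148 151 154 159 164 166]
top1.pkl [167 170 174 179 183 178 171 164 149 131 114  99  85  81 101 122 132 127
 121 110  97  84 100 126 150 155 156 157 160 163 166 171 177 178]
[-75 -74 -73 -72 -71 -70 -69 -68 -67 -66 -65 -64 -63 -62 -61 -60 -59 -58
 -57 -56 -55 -54 -53 -52 -51 -50 -49 -48 -47 -46]
top0.pkl [134 133 134 135 136 135 134 130 123 115 109 110 113 118 123 129 133 131
 124 116 110 113 121 132 140 147 151 151 151 151]
top0.pkl [163 164 164 164 165 165 166 165 159 149 137 129 123 120 121 126 130 130
 125 119 118 124 136 147 156 163 166 166 166 165]
top1.pkl [144 144 145 146 147 146 144 140 134 125 119 118 120 126 133 140 144 143
 135 126 120 122 131 142 151 158 162 163 163 163]
top1.pkl [176 176 177 178 178 178 178 177 171 160 147 138 132 129 130 135 139 139
 135 129 128 134 146 157 167 174 178 179 179 178]
scene
[ 0  3  6  9 12 15 18 21 24 27 30 33 36 39
[... 251 characters left out ...]
 148 147 151 165 194 218 229 231 232
 232 232 232]
0.055 [156 155 155 156 156 155 153 150 146 145 137 135 153 188 211 225 231 232
 231 232 231]
0.058 [156 154 152 152 154 154 151 145 137 130 121 115 130 162 199 223 227 230
 229 229 230]
0.061 [155 152 148 148 149 150 149 139 129 115 102  92  87 123 173 202 218 222
 225 224 226]
0.064 [149 151 150 145 144 147 145 135 121 105  89  79  66  94 135 176 196 210
 218 221 222]
0.067 [146 146 149 148 146 145 144 139 127 107  97  86  81  84 117 159 185 198
 209 219 220]
0.07 [147 147 148 148 146 145 145 144 137 129 116 107 104 103 118 148 173 194
 196 209 207]
0.073 [157 159 155 158 153 153 148 148 145 143 137 134 131 131 132 144 161 174
 177 179 181]
```

Top-view profiles: the mark is at 28.5 mm and the T-bar started at about -59.3 mm, so 87.8 mm of travel is needed. The foot has moved 88.2 mm, which puts the T-bar on the mark. I hold a moment, then squeeze.

```bash
python3 -m creep '[{"finger_gap":0.072}, {"finger_gap":0.072}, {"finger_gap":0.072}, {"finger_gap":0.072}, {"finger_gap":0.064}, {"finger_gap":0.058}, {"finger_gap":0.052}, {"finger_gap":0.047}, {"finger_gap":0.042}, {"finger_gap":0.038}, {"finger_gap":0.034}, {"finger_gap":0.03}, {"finger_gap":0.02}, {"finger_gap":0.0}, {"finger_gap":0.0}, {"finger_gap":0.0}, {"finger_gap":0}, {"finger_gap":0}]'
python3 - <<'E'
from bench import *
import pickle
pickle.dump(snapshot("top"),open("top4.pkl","wb"));
E
python3 foot.py top4.pkl; python3 d.py .53 .078 .0205
```

```text
time: 13.17
tool_pos: [0.5296, 0.078, 0.0186]
ee_rot: [-3.138, -0.0, 1.685]
wrist_force: [-0.9, -4.3, 0.7]
width: 0.0295
finger_force: 30.9
top4.pkl 0.12092 
t 13.2167 pos [0.5296 0.078  0.0186] yaw 1.6852 tool d [-0.0001  0.0004 -0.0019] F [ 0.38 -6.65  0.05] w 0.0296 30.909094959497452
```

```bash
python3 -c "
from bench import *
print(close_job())"
```

```text
the job is handed in; nothing more can be done
None
```

I handed the job in at about 13 s; the hand-in returned no verdict. The offcut is in the smaller bin, and the gripper is still holding the leg with the T-bar at the mark (by my camera measurements, good to about 1–2 mm). The lever is squeezed shut: finger opening 29.6 mm against the 30 mm closed width, 31 N grip.

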